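Pack the plaster tins into the first aid box

ROBOT

A 6-joint arm with a two-finger parallel gripper is mounted at the origin on the work surface. World frame = base frame: x ahead of the robot, y to its left, z up, the work surface at z = 0. Lengths are in m, angles in rad, forces in N, time in s.
With the tool pointing down it reaches from about 0.275 to 0.825 m from the base axis. Payload 4.9 kg.
Tool frame: the origin (TCP) lies midway between the tips of the shut fingers; the grasp point (between the pads) lies 19 mm behind it (grip_point_offset is the distance from the TCP to the grasp point, in m); z points along the fingers, y is the line along which they close (so a half turn about z gives the same grasp; the last joint's range is limited). The gripper opens to 85 mm and grips with 20 to 120 N. Pads are 22 mm wide; open, the fingers measure 114 mm over their backs; the gripper's body (76 mm by 85 mm) begins 54 mm behind the grasp point. The pads swing forward as they close: fully open they stand 13 mm farther back than shut.
Start: joints at [-1.251, 0.326, -0.193, 1.052, 0, 1.437], TCP at [0.241, -0.494, 0.231] pointing down, gripper open.
Joint ranges: [-2.65, 2.65], [-0.97, 1.79], [-1.3, 1.35], [-1.93, 2.1], [-1.47, 1.37], [-3.14, 3.14]. Speed limits (rad/s): [2.57, 2.57, 3.14, 3.14, 3.14, 3.14].

INTERFACE

Orientations are given as a rotation vector (axis times angle).
In Python, from cell import * gives the robot as it stands. Calls block until the motion is done:
- movep(position, orientation): joint-space move of the TCP to a pose.
- move_l(position, velocity=0.15, rot=None, until_force=None): straight line of the TCP; rot=None keeps the orientation; velocity is the mean speed in m/s. With until_force (N) it stops when the force on the tool has changed by that much, and returns True; else False.
- set_joints(angles): joint-space move.
- let_go() and grab(newtons=None): open the fingers fully, or close them until they stop; newtons is the grip in N (None keeps the last).
- sleep(seconds).
- ik(position, orientation): joint angles nearest the present ones, or None.
- get_state(): the state.
- grab_frame(name): name is "scene" or "side" or "wrist"; returns a dict with "img" (480x640x3 uint8, red, green, blue), "fx", "fy", "cx", "cy" (pixels), "k1" (the pictures are not rectified: a ray, as slopes to the right and down, at radius r is drawn at 1 + k1 r^2 times it, then the intrinsics apply), "cam_to_world" (4x4, takes a point from camera to world coordinates); the wrist camera has in their place "T_tool_cam" (4x4, takes a point from camera to tool coordinates, whose origin is the TCP and whose axes are the flange's). Camera axes: x right, y down, z forward; pixel columns grow to the right and rows downward; lengths in m; the calibration is good to about 2 mm. A picture is of the moment at which its call begins: read the wrist's pose just before it. There is no depth.
A pose or a line that the arm cannot do raises MotionError and nothing moves.
- sign_off(): hands the job in; it is judged then, once.
Trained networks look in the newest picture that a camera, given by its name, has taken for a name from the list of things; names that differ only in an ending like _2 or _b are one class to them, and where a whole thing is asked for, a point or a joint stands for the part that bears it (a point fixed in the world has none). Each returns a list of dicts, best first, with "score" (0 to 1); they miss things now and then, are a little off and sometimes report something else, mostly with a low value. They report only what shows in the picture. A call takes as long as a camera call.
- spot_in(camera, name): "centre" ([column, row] in pixels, amid what is visible of it).
- silhouettes(camera, name): "mask" (480x640 bool, what is visible of it) and "centre" ([column, row] in pixels, amid what is visible of it).
- tip_of(camera, name): "centre" ([column, row] in pixels: a listed point, or the origin of a listed thing).
The state is a dict: "clock": time; "q": joint angles; "joint_velocities": joint speeds; "tau": joint torques, N m; "position": TCP position; "eef_rot": TCP orientation; "contact_force": force on the tool from outside, world axes, zero at the start; "wrist_torque": the same for the moment, N m; "finger_gap": opening from 0.0 (shut) to 1.0 (fully open); "grasp_force": force on a finger pad.
Only numpy, scipy, OpenCV 4.12 (cv2) and the standard library are available. Lean on these libraries where they do the work, as an engineer would, in place of code of your own. Each camera call takes 0.05 s, during which the arm holds its last target. There are 200 camera calls.

TASK

Pack the first aid box: slide its latch all the way open, lift the lid right up past upright, and stack all the flat metal plaster tins lying about into one neat, square pile, edges flush, flat on the floor of the empty box. Then close the lid fully and slide the latch home to its end stop again. Leave the other toiletries where they are and do not tip them over.

Things in the scene. Friction and masses are not known exactly. Their poses are not given: they have to be found in the camera images.
- aid_box: white plastic first aid box fixed to the vanity top by its feet, 190 mm deep (its x, pointing away from the robot), 300 mm wide (its y), 90 mm high to the rim, walls and floor 4 mm, with a hinged clear plastic lid on top, through which the inside can be seen. It is empty inside, with no divider; origin at the centre of its underside
- box_floor (a point): centre of the inner floor of the first aid box, 4 mm above its underside, axes as the box; the inside is 182 mm (x) by 292 mm (y) and 86 mm deep below the closed lid
- lid (a joint): lid angle, 0 closed, growing as the front edge is lifted, 1.75 rad fully open (leaning back past upright); counts as open above 1.4 rad. The hinge is stiff, the lid stays wherever it is left; it takes about 5 N at the handle to move. While the latch is locked the lid cannot be lifted
- lid_hinge (a point): point on the hinge line in the middle of the far (+x) rim of the box, 95 mm behind the box's middle and 90 mm above its underside; its y axis is the hinge line; turns with the lid. The lid is a 10 mm slab reaching 190 mm forward from here
- lid_handle (a point): middle of the lid's handle, a round chrome bar 12 mm thick and 90 mm long parallel to the hinge, on a post at each end; with the lid closed it lies 145 mm in front of the hinge line and 52 mm above it (36 mm of free space under the bar). A vertical gripper can hold the bar while it turns between the pads; with the lid upright the bar is on the far side of the lid
- latch (a joint): slide of the latch in m along the box's y: 0 locked (its end stop), 0.035 fully open (its other end stop, the tab moves towards the box's +y side). It stays where it is left; about 2 N to move. It rides on the lid and its bolt runs under a catch on the box's front wall
- latch_tab (a point): centre of the latch's black upright thumb tab, 24 mm (x) by 14 mm (y) by 27 mm high, its foot 4 mm and its top 31 mm above the lid's top face; it stands on the front edge of the lid, 178 mm in front of the hinge line and, when locked, 85 mm to the box's +y side of its middle. This point lies 18 mm above the lid's top face; axes as the lid
- glass_shelf: frosted glass shelf from the cabinet, 170 x 420 mm, standing on the vanity top and fixed, its top face 20 mm above the vanity top; origin at the centre of its footprint on the vanity top, y along its length
- tin1: flat closed plaster tin of bare metal, 84 x 66 x 18 mm, 50 to 100 g; origin at the centre of its underside, x along the 84 mm side, z up through its lid (a tin may end up either face up); the four tins are alike and some of them are absent in a run (then given as None); starts on the glass shelf
- tin2: flat closed plaster tin of bare metal, 84 x 66 x 18 mm, 50 to 100 g; origin at the centre of its underside, x along the 84 mm side, z up through its lid (a tin may end up either face up); the four tins are alike and some of them are absent in a run (then given as None); starts on the glass shelf
- tin3: flat closed plaster tin of bare metal, 84 x 66 x 18 mm, 50 to 100 g; origin at the centre of its underside, x along the 84 mm side, z up through its lid (a tin may end up either face up); the four tins are alike and some of them are absent in a run (then given as None); starts on the vanity top
- tin4: flat closed plaster tin of bare metal, 84 x 66 x 18 mm, 50 to 100 g; origin at the centre of its underside, x along the 84 mm side, z up through its lid (a tin may end up either face up); the four tins are alike and some of them are absent in a run (then given as None); starts on the vanity top
- amber_bottle: small amber glass bottle with cap, 48 mm across, 90 mm high, standing on the glass shelf; origin at the centre of its base. Leave alone
- measuring_cup: white plastic measuring cup, 68 mm across, 60 mm high, standing on the glass shelf; origin at the centre of its base. Leave alone
- tweezers: chrome tweezers, 115 mm long, 10 mm high, lying on the glass shelf; origin at the middle of the underside, x lengthways. Leave alone
- thermometer_case: grey thermometer case with spring clip, 135 x 22 x 14 mm, lying on the vanity top between the places of tin3 and tin4; origin at the middle of its underside, x lengthways. Leave alone
- cream_jar: white cream jar, 68 mm across, 50 mm high, to the right of the box; origin at the centre of its base. Leave alone
- tooth_mug: ceramic mug, 76 mm across, 95 mm high, to the right of the box; origin at the centre of its base. Leave alone

How it is judged:
On the way, in this order (a step that is already met when the one before it is completed fails the run):
1. the latch is slid fully open, to its end stop (value of joint latch above 0.031 m), for 0.2 s.
2. the lid is raised past upright or nearly so (over 1.4 rad) (value of joint lid above 1.4 rad), for 0.2 s.
3. all the tins present lie flat in one square pile on the box floor, released (x of tin1 in the frame of box_floor between -0.06 and 0.06 m and y of tin1 in the frame of box_floor between -0.115 and 0.115 m and z of tin1 in the frame of box_floor between -0.005 and 0.08 m and (angle between tin1's own z axis and vertical below 0.06 rad or angle between tin1's own z axis and vertical above 3.08 rad) and linear speed of each of tin1, tin2, tin3, tin4 below 0.02 m/s and x of tin2 in the frame of box_floor between -0.06 and 0.06 m and y of tin2 in the frame of box_floor between -0.115 and 0.115 m and z of tin2 in the frame of box_floor between -0.005 and 0.08 m and (angle between tin2's own z axis and vertical below 0.06 rad or angle between tin2's own z axis and vertical above 3.08 rad) and x of tin3 in the frame of box_floor between -0.06 and 0.06 m and y of tin3 in the frame of box_floor between -0.115 and 0.115 m and z of tin3 in the frame of box_floor between -0.005 and 0.08 m and (angle between tin3's own z axis and vertical below 0.06 rad or angle between tin3's own z axis and vertical above 3.08 rad) and x of tin4 in the frame of box_floor between -0.06 and 0.06 m and y of tin4 in the frame of box_floor between -0.115 and 0.115 m and z of tin4 in the frame of box_floor between -0.005 and 0.08 m and (angle between tin4's own z axis and vertical below 0.06 rad or angle between tin4's own z axis and vertical above 3.08 rad) and horizontal distance between tin1 and tin2 below 0.008 m and angle between the x axis of tin1 and the x axis of tin2, either way round below 0.12 rad and horizontal distance between each of tin1, tin2 and tin3 below 0.008 m and angle between the x axis of each of tin1, tin2 and the x axis of tin3, either way round below 0.12 rad and horizontal distance between each of tin1, tin2, tin3 and tin4 below 0.008 m and angle between the x axis of each of tin1, tin2, tin3 and the x axis of tin4, either way round below 0.12 rad and contact force between the fingers and tin1 below 0.1 N and contact force between the fingers and tin2 below 0.1 N and contact force between the fingers and tin3 below 0.1 N and contact force between the fingers and tin4 below 0.1 N), for 0.3 s.
4. the lid is closed again (value of joint lid below 0.03 rad), for 0.2 s.
5. the latch is slid home to its locked end stop (value of joint lid below 0.03 rad and value of joint latch below 0.003 m), for 0.2 s.
At the end, for the whole second after the job is handed in: every tin present lies flat and at rest in the box in one pile, tin centres within 8 mm of one another seen from above and long sides within 0.12 rad (7 degrees) of parallel; the lid is closed (under 0.03 rad) and the latch is home (under 3 mm from its locked end stop) (all of step 5 and x of tin1 in the frame of box_floor between -0.06 and 0.06 m and y of tin1 in the frame of box_floor between -0.115 and 0.115 m and z of tin1 in the frame of box_floor between -0.005 and 0.08 m and (angle between tin1's own z axis and vertical below 0.06 rad or angle between tin1's own z axis and vertical above 3.08 rad) and linear speed of each of tin1, tin2, tin3, tin4 below 0.02 m/s and x of tin2 in the frame of box_floor between -0.06 and 0.06 m and y of tin2 in the frame of box_floor between -0.115 and 0.115 m and z of tin2 in the frame of box_floor between -0.005 and 0.08 m and (angle between tin2's own z axis and vertical below 0.06 rad or angle between tin2's own z axis and vertical above 3.08 rad) and x of tin3 in the frame of box_floor between -0.06 and 0.06 m and y of tin3 in the frame of box_floor between -0.115 and 0.115 m and z of tin3 in the frame of box_floor between -0.005 and 0.08 m and (angle between tin3's own z axis and vertical below 0.06 rad or angle between tin3's own z axis and vertical above 3.08 rad) and x of tin4 in the frame of box_floor between -0.06 and 0.06 m and y of tin4 in the frame of box_floor between -0.115 and 0.115 m and z of tin4 in the frame of box_floor between -0.005 and 0.08 m and (angle between tin4's own z axis and vertical below 0.06 rad or angle between tin4's own z axis and vertical above 3.08 rad) and horizontal distance between tin1 and tin2 below 0.008 m and angle between the x axis of tin1 and the x axis of tin2, either way round below 0.12 rad and horizontal distance between each of tin1, tin2 and tin3 below 0.008 m and angle between the x axis of each of tin1, tin2 and the x axis of tin3, either way round below 0.12 rad and horizontal distance between each of tin1, tin2, tin3 and tin4 below 0.008 m and angle between the x axis of each of tin1, tin2, tin3 and the x axis of tin4, either way round below 0.12 rad); the robot touches nothing.
It fails at once if one of the other toiletries is pushed more than 6 cm from its place (distance of any of amber_bottle, measuring_cup, tweezers, thermometer_case, cream_jar, tooth_mug from where it was at the start of the episode above 0.06 m).
It fails at once if the bottle, cup, jar or mug is tipped over (angle between any of amber_bottle, measuring_cup, cream_jar, tooth_mug's own z axis and vertical above 0.6 rad).
Of tin1, tin2, tin3, tin4 only 2 to 4 are there at a start; the rules pass over those that are not, and their reading is None.
At some moment in a run one of tin1, tin2, tin3, tin4 may be knocked a few centimetres aside while the robot is not near it.
Once in a run the grip may slacken for a moment while it holds something.
It also fails if it takes over 210 s, if anything falls off the work surface, if the arm or the gripper's body presses on something with over 40 N, if the wrist force passes 120 N, or if a joint passes its speed limit or range.

## Working session

There is one attempt and no reset: what is moved stays moved. The work goes in short steps, each a Python script; the robot and the scene stay as the last script left them, time stands still between calls to the robot, and variables do not carry over. Pictures are saved under pics/ and viewed, at most 14 in all, crops included, and the job is handed in when it is done.

```bash
ls; mkdir -p pics; cat > h.py <<'E'
from cell import *
import numpy as np, cv2
from scipy.spatial.transform import Rotation as R
def cam(name):
    st=get_state(); f=grab_frame(name)
    if name=="wrist":
        T=np.eye(4);T[:3,:3]=R.from_rotvec(st["eef_rot"]).as_matrix();T[:3,3]=st["position"]
        f["cam_to_world"]=T@np.array(f["T_tool_cam"])
    return f
def ray(f,px):
    x=(px[0]-f["cx"])/f["fx"];y=(px[1]-f["cy"])/f["fy"];rd=np.hypot(x,y);r=rd
    for _ in range(30): r=rd/(1+f["k1"]*r*r)
    s=r/rd if rd>0 else 1
    T=np.array(f["cam_to_world"]);return T[:3,3],T[:3,:3]@np.array([x*s,y*s,1])
def at_z(f,px,z):
    o,d=ray(f,px);return o+d*(z-o[2])/d[2]
def proj(f,p):
    T=np.linalg.inv(np.array(f["cam_to_world"]));c=T[:3,:3]@np.array(p)+T[:3,3];x,y=c[:2]/c[2];k=1+f["k1"]*(x*x+y*y)
    return np.array([f["cx"]+f["fx"]*x*k,f["cy"]+f["fy"]*y*k])
def save(f,n): cv2.imwrite("pics/"+n,f["img"][:,:,::-1])
def down(yaw):  # tool z down, tool y (closing line) at world angle yaw from +y
    return (R.from_euler('z',yaw)*R.from_euler('x',np.pi)).as_rotvec()
E
python3 - <<'E'
from h import *
s=get_state();print(s["position"],s["eef_rot"],down(0),s["clock"])
for c in("scene","side"):
    f=cam(c);save(f,c+"0.png");print(c,np.round(f["cam_to_world"],3).tolist(),f["fx"],f["k1"])
    for n in("aid_box","lid_handle","lid_hinge","latch_tab"):
        print(n,[(np.round(d["centre"],1).tolist(),round(d["score"],2)) for d in tip_of(c,n)][:3])
    for n in ("tin1","amber_bottle","measuring_cup","tweezers","thermometer_case","cream_jar","tooth_mug"):
        for d in silhouettes(c,n)[:6]: 
            z={"tin1":.018}.get(n,0)
            print(n,np.round(d["centre"],1),round(d["score"],2),d["mask"].sum(),np.round(at_z(f,d["centre"],z)[:2],3))
E
```

```text
pics
[ 0.24095896 -0.49377527  0.2304993 ] [-3.05940306e+00 -7.06383637e-01  2.49689724e-04] [3.14159265 0.         0.        ] 0.0
scene [[0.848, 0.446, -0.286, 0.989], [0.53, -0.727, 0.437, -0.707], [-0.013, -0.522, -0.853, 1.411], [0.0, 0.0, 0.0, 1.0]] 518.2072451061833 0.005077590889538166
aid_box [([277.1, 304.6], 0.9)]
lid_handle [([256.0, 271.2], 0.7)]
lid_hinge [([305.3, 301.0], 0.71)]
latch_tab [([259.8, 245.6], 0.64), ([357.8, 232.5], 0.57)]
tin1 [386.8 200.4] 0.78 509 [0.647 0.27 ]
tin1 [358.4 229.3] 0.72 479 [0.622 0.122]
tin1 [301.7 210.1] 0.63 476 [0.428 0.09 ]
tin1 [274.8 290.4] 0.56 6397 [ 0.516 -0.198]
amber_bottle [416.5 172.5] 0.77 271 [0.674 0.442]
amber_bottle [274.5 289.7] 0.29 6456 [ 0.508 -0.19 ]
measuring_cup [402.4 153.4] 0.95 429 [0.593 0.494]
measuring_cup [259.9 250.7] 0.5 140 [ 0.392 -0.101]
tweezers [394.3 180.8] 0.57 186 [0.625 0.369]
thermometer_case [318.6 191. ] 0.54 289 [0.427 0.197]
cream_jar [228.9 397.6] 0.86 595 [ 0.585 -0.522]
tooth_mug [192.4 381. ] 0.91 1111 [ 0.472 -0.539]
side [[-0.998, -0.042, 0.044, 0.487], [-0.061, 0.738, -0.672, 0.828], [-0.004, -0.674, -0.739, 1.078], [0.0, 0.0, 0.0, 1.0]] 451.63652209302404 -0.006887749248652534
aid_box [([311.3, 169.1], 0.65), ([324.8, 228.2], 0.63)]
lid_handle [([344.4, 196.2], 0.75)]
lid_hinge [([297.6, 205.3], 0.67)]
latch_tab [([354.1, 217.4], 0.65)]
tin1 [291.2 299. ] 0.7 690 [0.619 0.095]
tin1 [360.4 306.6] 0.65 712 [0.423 0.109]
tin1 [276.3 352.1] 0.63 835 [0.64  0.263]
amber_bottle [251.3 400.8] 0.56 538 [0.687 0.387]
measuring_cup [279.9 409.1] 0.96 816 [0.615 0.403]
tweezers [274.5 384.6] 0.56 276 [0.636 0.343]
thermometer_case [359.3 337.8] 0.93 424 [0.425 0.198]
cream_jar [312.3 162.6] 0.79 283 [ 0.607 -0.551]
cream_jar [274.3 384.9] 0.19 317 [0.637 0.344]
tooth_mug [339.7 151.8] 0.87 666 [ 0.504 -0.625]
tooth_mug [248.4 401.6] 0.3 522 [0.694 0.39 ]
```

View pics/scene0.png

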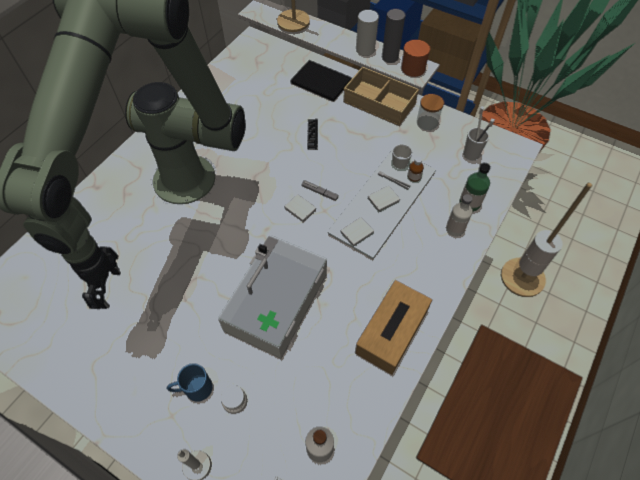

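View pics/side0.png

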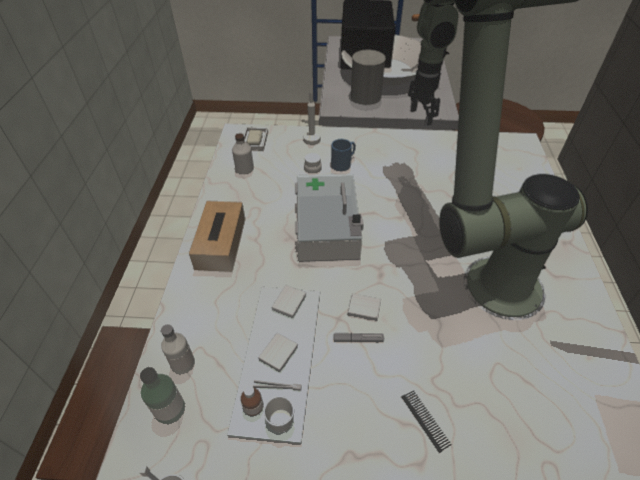

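The scene has three tins: at (301,208) on the vanity top, and at (357,231) and (384,200) on the shelf. The box's latch tab is near (262,249) and the handle bar near (256,271). I'll refine these with the wrist camera above the box.

```bash
python3 - <<'E'
from h import *
for c in("scene","side"):
    f=cam(c)
    for n,z in(("lid_handle",.142),("latch_tab",.118),("lid_hinge",.09)):
        d=tip_of(c,n)[0];print(c,n,np.round(at_z(f,d["centre"],z),3))
movep([.44,-.16,.42],down(0))
f=cam("wrist");save(f,"w1.png");print(np.round(f["T_tool_cam"],3).tolist(),f["fx"])
for n,z in(("lid_handle",.142),("latch_tab",.118),("lid_hinge",.09)):
    for d in tip_of("wrist",n)[:2]:print(n,np.round(d["centre"],1),round(d["score"],2),np.round(at_z(f,d["centre"],z),3))
print(get_state()["q"],get_state()["clock"])
E
```

```text
scene lid_handle [ 0.487 -0.213  0.142]
scene latch_tab [ 0.436 -0.149  0.118]
scene lid_hinge [ 0.624 -0.194  0.09 ]
side lid_handle [ 0.476 -0.234  0.142]
side latch_tab [ 0.44  -0.137  0.118]
side lid_hinge [ 0.629 -0.23   0.09 ]
[[0.0, -0.955, -0.297, 0.076], [1.0, 0.0, 0.001, 0.0], [-0.001, -0.297, 0.955, -0.142], [0.0, 0.0, 0.0, 1.0]] 339.5252803935412
lid_handle [375.  162.3] 0.91 [ 0.485 -0.226  0.142]
latch_tab [304.6 191.6] 0.7 [ 0.446 -0.139  0.118]
lid_hinge [358.3  42.5] 0.83 [ 0.627 -0.207  0.09 ]
[-5.07990069e-01  1.15959496e-01  1.11483397e-02  1.46691338e+00
 -9.44234642e-05  2.63485358e+00] 3.3917
```

View pics/w1.png

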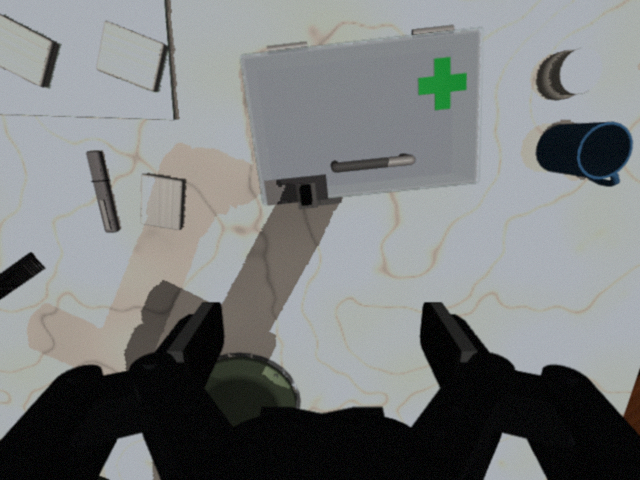

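The view shows the lid with corners about (241,57), (480,29), (478,183) and (265,206). The tab is at (306,194) and the bar runs from (333,166) to (413,160).

```bash
cat >> h.py <<'E'
from scipy.optimize import least_squares
def rect_fit(pts,a,b):  # corners (4x2, any order round) -> centre, yaw of the a-long side
    pts=np.array(pts);c=np.array([[1,1],[-1,1],[-1,-1],[1,-1]])*[a/2,b/2]
    best=None
    for y0 in np.arange(0,np.pi,.3):
        def r(v):
            q=c@np.array([[np.cos(v[2]),np.sin(v[2])],[-np.sin(v[2]),np.cos(v[2])]])+v[:2]
            D=np.linalg.norm(q[:,None]-pts[None],axis=2);return pts[D.argmin(0)].ravel()*0+(q[D.argmin(0)]-pts).ravel()
        s=least_squares(r,[*pts.mean(0),y0])
        if best is None or s.cost<best.cost:best=s
    y=(best.x[2]+np.pi/2)%np.pi-np.pi/2
    return best.x[:2],y,np.sqrt(2*best.cost/4)
def tins(f,zs=(.018,.038)):
    out=[]
    for d in silhouettes(f["name"],"tin1"):
        if d["score"]<.3: continue
        cs,_=cv2.findContours(d["mask"].astype(np.uint8),0,1);k=max(cs,key=cv2.contourArea)
        bp=cv2.boxPoints(cv2.minAreaRect(k))
        for z in zs:
            P=np.array([at_z(f,p,z)[:2] for p in k[:,0]],np.float32)
            (c,(w,h),a)=cv2.minAreaRect(P)
            if w<h:a+=90
            out.append((np.round(d["centre"],0),round(d["score"],2),z,np.round(c,4),np.round([w,h],3),round((a+90)%180-90,1)))
    return out
E
python3 - <<'E'
from h import *
f=cam("wrist");f["name"]="wrist"
P=[at_z(f,p,.1)[:2] for p in((241,57),(480,29),(478,183),(265,206))]
print(np.round(P,3)); c,y,e=rect_fit(P,.3,.19);print(c,y,e)
yb=y-np.pi/2 if y>0 else y+np.pi/2
print("box yaw",yb)
ux=np.array([np.cos(yb),np.sin(yb)]);uy=np.array([-ux[1],ux[0]])
hin=c+.095*ux
for n,q in(("hinge",[*hin,.09]),("handle",[*(hin-.145*ux),.142]),("tab",[*(hin-.178*ux+.085*uy),.118])):print(n,np.round(q,3),proj(f,q))
print("bar ends",[at_z(f,p,.142) for p in((333,166),(413,160))])
for t in tins(f):print(t)
E
```

```text
[[ 0.609 -0.063]
 [ 0.639 -0.352]
 [ 0.455 -0.374]
 [ 0.423 -0.083]]
[ 0.53141303 -0.21778454] -1.461954329725688 0.004583951881883487
box yaw 0.1088419970692085
hinge [ 0.626 -0.207  0.09 ] [358.85931622  43.05400196]
handle [ 0.482 -0.223  0.142] [372.79952189 165.05715079]
tab [ 0.44  -0.142  0.118] [307.27733757 196.20914067]
bar ends [array([ 0.4806011 , -0.17499366,  0.142     ]), array([ 0.4877327, -0.2715677,  0.142    ])]
(array([27., 52.]), 0.95, 0.018, array([0.6339, 0.2713]), array([0.087, 0.071]), 63.2)
(array([27., 52.]), 0.95, 0.038, array([0.6296, 0.2554]), array([0.084, 0.068]), 63.2)
(array([166., 200.]), 0.95, 0.018, array([0.4133, 0.0974]), array([0.073, 0.088]), -9.0)
(array([166., 200.]), 0.95, 0.038, array([0.4171, 0.0879]), array([0.071, 0.085]), -9.0)
(array([132.,  57.]), 0.58, 0.018, array([0.6258, 0.1147]), array([0.095, 0.069]), 68.9)
(array([132.,  57.]), 0.58, 0.038, array([0.6218, 0.1046]), array([0.091, 0.067]), 68.9)
```

```bash
cat >> h.py <<'E'
BY=.105; UX=np.array([np.cos(BY),np.sin(BY)]);UY=np.array([-UX[1],UX[0]])
HIN=np.array([.627,-.2075])
def bx(x,y,z): # local coords relative to the hinge centre (x fwd away, y left), world z
    return [*(HIN+x*UX+y*UY),z]
E
python3 - <<'E'
from h import *
print(tip_of("side","lid_hinge")) if 0 else None
rot=down(BY+np.pi)
grab(30)
movep(bx(-.178,.045,.20),rot)
print(get_state()["q"][5])
move_l(bx(-.178,.045,.112),.08,until_force=8)
print(get_state()["position"])
r=move_l(bx(-.178,.112,.112),.03,until_force=9)
p=get_state()["position"];print(r,p,(np.array(p[:2])-HIN)@UY,get_state()["contact_force"])
f=cam("wrist");save(f,"w2.png")
f=cam("scene");print([np.round(at_z(f,d["centre"],.118),3) for d in tip_of("scene","latch_tab")][:2])
f=cam("side");print([np.round(at_z(f,d["centre"],.118),3) for d in tip_of("side","latch_tab")][:2],bx(-.178,.12,.118))
E
```

```text
-0.6453762935511556
[ 0.4456417  -0.1816205   0.11244621]
True [ 0.4396157  -0.12698413  0.11208891] 0.09971165205384361 [ 0.59798013 -2.45040754 -0.20298609]
[array([ 0.437, -0.112,  0.118])]
[array([ 0.444, -0.111,  0.118])] [np.float64(0.43740346357130155), np.float64(-0.10681656852172139), 0.118]
```

View pics/w2.png

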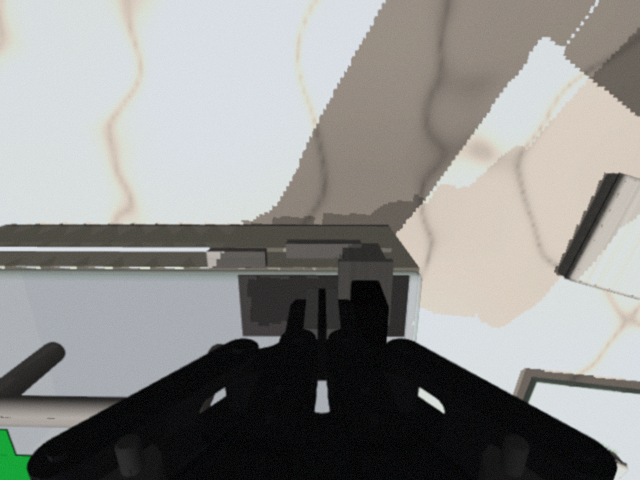

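The tab now sits at the right end of its dark plate (about (365,270)), so the latch is open. Next I'll lift by the bar.

```bash
cat >> h.py <<'E'
def bar(t):
    return -.145*np.cos(t)+.052*np.sin(t), .09+.145*np.sin(t)+.052*np.cos(t)
E
python3 - <<'E'
from h import *
rot=down(BY+np.pi/2)
p=get_state()["position"];move_l([p[0]-UY[0]*.004,p[1]-UY[1]*.004,p[2]],.05);move_l([p[0],p[1]-.005,.22],.15)
let_go()
movep(bx(-.145,0,.24),rot);print(get_state()["q"])
print(move_l(bx(-.145,0,.123),.1,until_force=8))
grab(40);print(get_state()["finger_gap"],get_state()["grasp_force"])
for t in np.arange(.1,.71,.1):
    x,z=bar(t);move_l(bx(x,0,z-.019),.08)
s=get_state();print(s["position"],s["finger_gap"],s["contact_force"],s["clock"])
f=cam("side");save(f,"s2.png")
let_go();x,z=bar(.7);move_l(bx(x,0,.33),.15)
f=cam("side");save(f,"s3.png")
E
```

```text
[-5.70861658e-01  2.86493145e-01 -2.25867409e-01  1.05883636e+00
  6.86863047e-05  8.94062590e-01]
False
0.12648244510287118 38.94939422607422
[ 0.54788735 -0.21597257  0.20587335] 0.12366330063740638 [-9.47258778  0.42560691 12.44617235] 17.7583
```

View pics/s3.png

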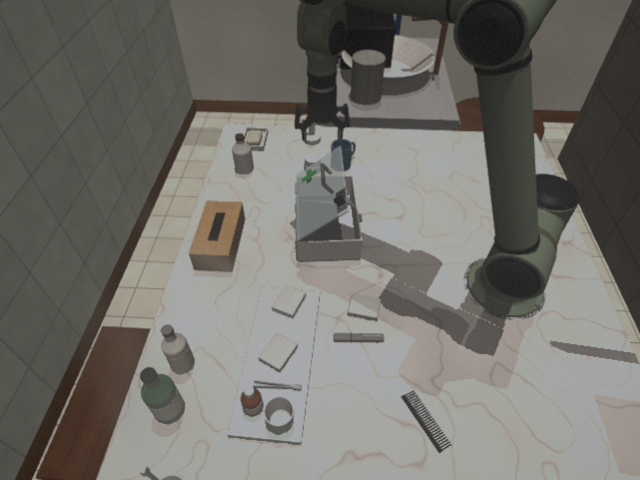

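```bash
python3 - <<'E'
from h import *
rot=down(BY+np.pi)
grab(30)
movep(bx(-.20,0,.32),rot); move_l(bx(-.20,0,.165),.15,until_force=8)
for t in np.arange(.7,1.61,.1):
    move_l(bx(-.19*np.cos(t)-.011,0,.09+.19*np.sin(t)-.045),.08,until_force=30)
move_l(bx(.008,0,.235),.05,until_force=30)
s=get_state();print(s["contact_force"],s["position"],s["clock"])
move_l(bx(-.06,0,.26),.15);move_l(bx(-.06,0,.36),.2)
movep([.50,.07,.38],down(0))
for c in("side",): f=cam(c);save(f,"s4.png")
f=cam("wrist");save(f,"w4.png");f["name"]="wrist"
for t in tins(f):print(t)
print(get_state()["q"])
E
```

```text
[0.61334124 0.83779446 1.16369133] [ 0.63549282 -0.20661791  0.23496811] 27.6
(array([174.,  91.]), 0.9, 0.018, array([0.6355, 0.2716]), array([0.091, 0.069]), 62.4)
(array([174.,  91.]), 0.9, 0.038, array([0.6331, 0.2635]), array([0.087, 0.066]), 62.4)
(array([538., 140.]), 0.71, 0.018, array([ 0.5754, -0.2287]), array([0.345, 0.351]), -80.9)
(array([538., 140.]), 0.71, 0.038, array([ 0.5754, -0.2168]), array([0.331, 0.337]), -80.9)
(array([292., 101.]), 0.67, 0.018, array([0.6251, 0.1101]), array([0.087, 0.069]), 68.4)
(array([292., 101.]), 0.67, 0.038, array([0.6231, 0.1085]), array([0.084, 0.066]), 68.4)
(array([301., 241.]), 0.65, 0.018, array([0.4143, 0.102 ]), array([0.068, 0.089]), -10.9)
(array([301., 241.]), 0.65, 0.038, array([0.4207, 0.1007]), array([0.065, 0.085]), -10.9)
(array([50., 50.]), 0.4, 0.018, array([0.6872, 0.4419]), array([0.112, 0.054]), 69.0)
(array([50., 50.]), 0.4, 0.038, array([0.6828, 0.4272]), array([0.108, 0.052]), 69.0)
[-7.41015899e-03  1.86557494e-01 -2.60279088e-03  1.38168924e+00
 -3.37774171e-05  3.13429437e+00]
```

View pics/s4.png

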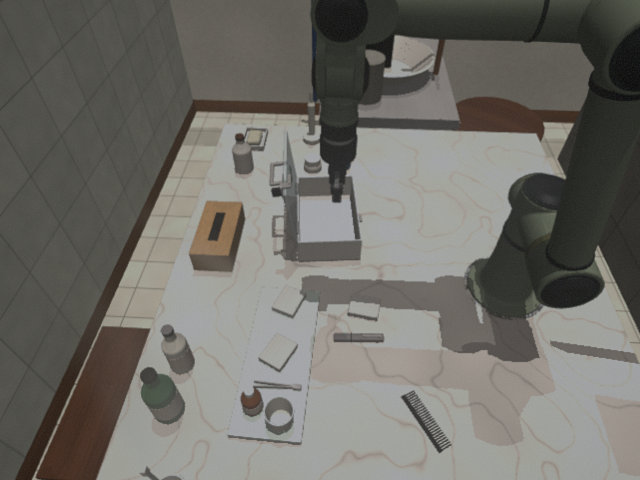

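View pics/w4.png

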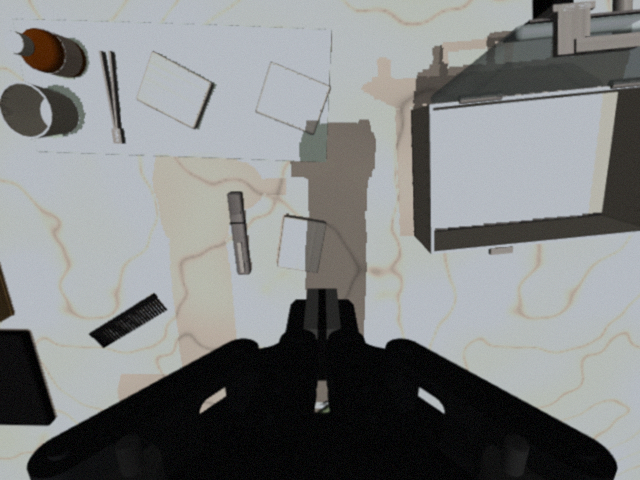

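The lid stands past upright, the box is empty, and the three tins are at (301,241), (292,101) and (174,91). Now I'll pick the table tin, with a close look from directly above.

```bash
cat >> h.py <<'E'
BOXC=np.array(bx(-.095,0,0)[:2])
def look(c,yaw,zt,h=.2):
    """camera straight above guess; -> refined centre, long-axis yaw, size"""
    q1=np.arctan2(c[1],c[0]);w=lambda a:(a+np.pi)%(2*np.pi)-np.pi
    psi=min((yaw,yaw+np.pi),key=lambda p:abs(w(q1+np.pi-p)))
    u=np.array([np.cos(psi),np.sin(psi)])
    movep([*(np.array(c)-.076*u),zt+h],down(psi));f=cam("wrist");f["name"]="wrist"
    L=[t for t in tins(f,(zt,)) if np.linalg.norm(t[3]-c)<.08 and .07<max(t[4])<.11]
    L.sort(key=lambda t:np.linalg.norm(t[3]-c))
    for t in L:print("look",t)
    return f,(L[0] if L else None),psi
def pick(c,yawdeg,surf,force=60):
    f,t,_=look(c,np.radians(yawdeg),surf+.018)
    f,t,psi=look(t[3],np.radians(t[5]),surf+.018)   # second look, aligned
    c=t[3];dy=(np.radians(t[5])-psi+np.pi/2)%np.pi-np.pi/2;psi+=dy
    let_go();movep([*c,surf+.08],down(psi))
    r=move_l([*c,surf-.005],.08,until_force=6);print("touch",r,get_state()["position"])
    grab(force);s=get_state();print("gap",s["finger_gap"],s["grasp_force"],s["clock"])
    p=s["position"];move_l([p[0],p[1],surf+.19],.2);print("gap",get_state()["finger_gap"])
E
python3 - <<'E'
from h import *
let_go()
pick(np.array([.4143,.102]),-10.9,0)
f=cam("wrist");save(f,"w5.png");print(get_state()["position"])
E
```

```text
look (array([326., 127.]), 0.94, 0.018, array([0.4122, 0.1021]), array([0.066, 0.083]), -9.4)
look (array([324., 131.]), 0.72, 0.018, array([0.4122, 0.1021]), array([0.067, 0.083]), -9.7)
touch False [ 0.41266889  0.10213883 -0.00462853]
gap 0.7542715692580818 65.86071968078613 38.2833
gap 0.7546207572976872
[0.41163802 0.10209032 0.18887732]
```

View pics/w5.png

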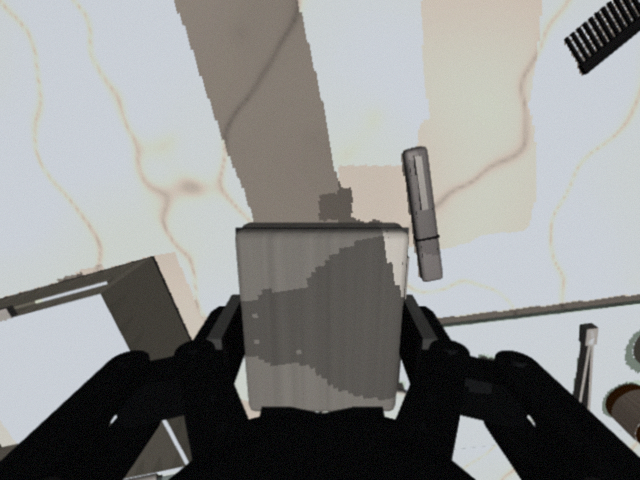

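The tin is held square between the pads (front edge at row 228). Placing it at the box centre.

```bash
cat >> h.py <<'E'
def edge():
    """row of the held tin's front edge at its left and right, in the wrist picture"""
    f=cam("wrist");m=[d for d in silhouettes("wrist","tin1") if d["mask"][300,320]]
    if not m:return None
    m=m[0]["mask"];return [int(np.argmax(m[:,k])) for k in(265,320,375)],m.sum()
def place(n):
    """n = tins already in the pile"""
    z=.004+.018*n
    movep([*BOXC,.26],down(BY+np.pi));print("edge",edge(),"gap",get_state()["finger_gap"])
    move_l([*BOXC,z+.015],.15)
    r=move_l([*BOXC,z-.009],.03,until_force=5);print("touch",r,get_state()["position"],get_state()["finger_gap"])
    let_go();p=get_state()["position"];move_l([p[0],p[1],.28],.2);print("clock",get_state()["clock"])
E
python3 - <<'E'
from h import *
place(0)
f,t,_=look(BOXC,BY,.022,.25);print(BOXC,np.degrees(BY))
pick(np.array([.6231,.1085]),68.4,.02);print(edge())
E
```

```text
edge ([222, 222, 222], np.int64(29994)) gap 0.7536062032530418
touch True [ 5.32290826e-01 -2.17335344e-01 -1.43726054e-04] 0.7540593625442709
clock 45.15
look (array([324., 132.]), 0.62, 0.022, array([ 0.5319, -0.2176]), array([0.082, 0.067]), 6.1)
[ 0.53252321 -0.21745668] 6.016056848873644
look (array([320., 138.]), 0.56, 0.038, array([0.6236, 0.1085]), array([0.083, 0.066]), 68.7)
look (array([320., 138.]), 0.71, 0.038, array([0.6233, 0.1084]), array([0.082, 0.068]), 68.7)
touch False [0.62387147 0.10841446 0.01562626]
gap 0.7576553409826315 67.77003407478333 49.9917
gap 0.7523896332899668
([224, 224, 224], np.int64(29769))
```

Excellent: the first tin is within 1 mm of the target. Next tin.

```bash
python3 - <<'E'
from h import *
place(1)
f,t,_=look(BOXC,BY,.04,.25)
pick(np.array([.6331,.2635]),62.4,.02);print(edge())
E
```

```text
edge ([246, 242, 236], np.int64(26307)) gap 0.7459591865885211
touch True [ 0.53319038 -0.21757469  0.02355512] 0.7511186520727795
clock 56.55
look (array([320., 145.]), 0.61, 0.04, array([ 0.5426, -0.2163]), array([0.085, 0.068]), 10.6)
look (array([326., 138.]), 0.89, 0.038, array([0.6342, 0.2668]), array([0.082, 0.066]), 62.5)
look (array([323., 132.]), 0.86, 0.038, array([0.6342, 0.2669]), array([0.083, 0.066]), 62.3)
touch False [0.63479077 0.26706903 0.01571901]
gap 0.7566572225207094 68.11896085739136 61.9083
gap 0.7534643340241605
([223, 223, 222], np.int64(29803))
```

The grip slackened with tin 2: it landed about 10 mm off and 4.5° rotated. I'll park the held tin on the vanity top, then regrasp tin 2 and set it straight.

```bash
python3 - <<'E'
from h import *
c=np.array([.42,.09]);rot=down(np.pi-.1)
movep([*c,.15],rot);move_l([*c,.012],.15);move_l([*c,-.009],.03,until_force=5);let_go();move_l([*c,.15],.2)
pick(np.array([.5426,-.2163]),10.6,.022);print(edge())
place(1)
f,t,_=look(BOXC,BY,.04,.25);save(f,"w6.png")
E
```

```text
look (array([318., 137.]), 0.58, 0.039999999999999994, array([ 0.5426, -0.2161]), array([0.083, 0.066]), 11.4)
look (array([318., 133.]), 0.86, 0.039999999999999994, array([ 0.5427, -0.2164]), array([0.084, 0.067]), 11.2)
touch False [ 0.54315695 -0.21663958  0.01754121]
gap 0.7525430882757178 67.41925477981567 71.3583
gap 0.7568201618181319
([222, 221, 222], np.int64(30066))
edge ([222, 222, 222], np.int64(29907)) gap 0.7554439824708886
touch True [ 0.53226811 -0.2173637   0.01801073] 0.7581165273153554
clock 77.0667
look (array([319., 133.]), 0.72, 0.04, array([ 0.5322, -0.2177]), array([0.082, 0.066]), 5.9)
```

View pics/w6.png

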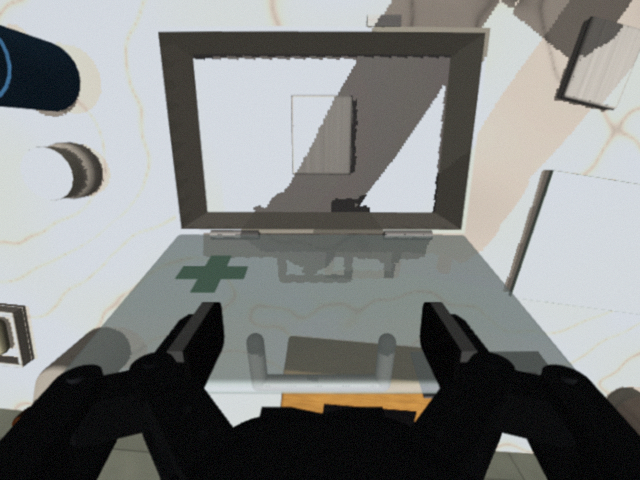

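The pile of two looks flush at (323,134), and the lid is still open. Now the last tin.

```bash
python3 - <<'E'
from h import *
pick(np.array([.42,.09]),-5.7,0);print(edge())
place(2)
f,t,_=look(BOXC,BY,.058,.25);save(f,"w7.png")
f=cam("scene");f["name"]="scene";save(f,"sc7.png")
for d in silhouettes("scene","tin1"):print(d["centre"],d["score"],d["mask"].sum())
E
python3 -c "
import cv2,numpy as np
a=cv2.imread('pics/w7.png')[60:240,200:460];b=cv2.imread('pics/sc7.png')[150:370,180:440]
cv2.imwrite('pics/c7.png',np.hstack([cv2.resize(a,(400,400)),cv2.resize(b,(400,400))]))"
```

```text
look (array([322., 130.]), 0.89, 0.018, array([0.4194, 0.0894]), array([0.066, 0.082]), -5.3)
look (array([326., 132.]), 0.92, 0.018, array([0.4198, 0.0894]), array([0.067, 0.084]), -5.3)
touch False [ 0.42020695  0.08942268 -0.00463688]
gap 0.7541886173263813 65.96801519393921 81.6917
gap 0.7586550625805024
([221, 221, 221], np.int64(30380))
edge ([222, 223, 223], np.int64(29735)) gap 0.754560621860792
touch True [ 0.53229883 -0.21734797  0.03585385] 0.760608170494572
clock 88.15
look (array([324., 133.]), 0.88, 0.058, array([ 0.5315, -0.218 ]), array([0.083, 0.067]), 6.9)
[273.9, 295.0] 0.85 688
[331.4, 247.1] 0.7 210
```

View pics/c7.png

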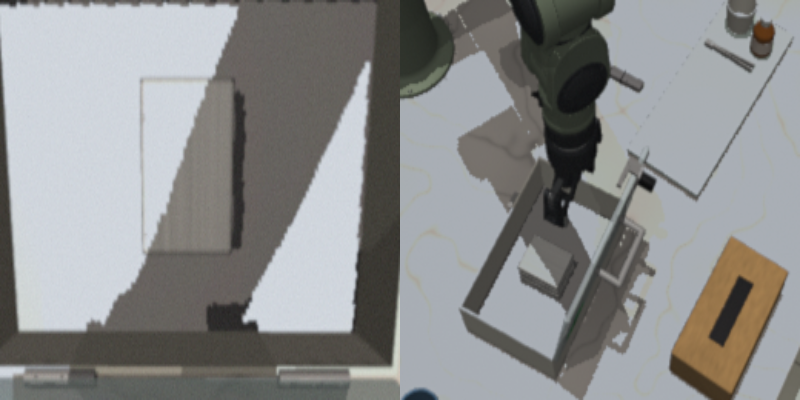

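The pile is square and flush at the box centre in both views. Closing the lid from behind, clear of handle and tab.

```bash
python3 - <<'E'
from h import *
rot=down(BY+np.pi);Y=-.09
p=get_state()["position"];move_l([p[0],p[1],.42],.2);grab(30)
movep(bx(.09,Y,.40),rot);print(get_state()["q"])
move_l(bx(.09,Y,.22),.15,until_force=10)
for t in np.arange(1.75,.05,-.1):
    if move_l(bx(-.15*np.cos(t)+.01*np.sin(t)+.011,Y,.09+.15*np.sin(t)+.01*np.cos(t)),.08,until_force=30):print("stop",t,get_state()["contact_force"])
r=move_l(bx(-.15,Y,.092),.03,until_force=12)
s=get_state();print(r,s["position"],s["contact_force"],s["clock"])
move_l(bx(-.15,Y,.25),.15)
f=cam("side");save(f,"s8.png")
print([np.round(at_z(f,d["centre"],.118),3) for d in tip_of("side","latch_tab")][:2],bx(-.178,.12,.118))
E
python3 -c "
import cv2
a=cv2.imread('pics/s8.png')[130:290,240:420];cv2.imwrite('pics/c8.png',cv2.resize(a,(640,570)))"
```

```text
Traceback (most recent call last):
cell.MotionError: the arm cannot take that pose within its joint ranges
[ WARN:0@0.006] global loadsave.cpp:275 findDecoder imread_('pics/s8.png'): can't open/read file: check file path/integrity
Traceback (most recent call last):
TypeError: 'NoneType' object is not subscriptable
```

```bash
python3 - <<'E'
from h import *
rot=down(BY+np.pi);print(get_state()["position"])
for Y in(.078,.0,-.09):
  print(Y,[(x,z) for x in(.06,.075,.09) for z in(.42,.38,.34,.30,.22) if ik(bx(x,Y,z),rot) is None])
E
```

```text
[ 0.60693455 -0.20948217  0.42004948]
0.078 []
0.0 []
-0.09 [(0.06, 0.42), (0.075, 0.42), (0.09, 0.42), (0.09, 0.38)]
```

```bash
python3 - <<'E'
from h import *
rot=down(BY+np.pi);Y=-.085
grab(30)
movep(bx(-.03,Y,.36),rot)
move_l(bx(.07,Y,.335),.08);print(get_state()["contact_force"])
move_l(bx(.07,Y,.22),.1,until_force=10)
for t in np.arange(1.75,.05,-.1):
    if move_l(bx(-.15*np.cos(t)+.01*np.sin(t)+.011,Y,.09+.15*np.sin(t)+.01*np.cos(t)),.08,until_force=30):print("stop",t,get_state()["contact_force"])
r=move_l(bx(-.15,Y,.092),.03,until_force=12)
s=get_state();print(r,s["position"],s["contact_force"],s["clock"])
move_l(bx(-.15,Y,.25),.15)
f=cam("side");save(f,"s8.png")
print([np.round(at_z(f,d["centre"],.118),3) for d in tip_of("side","latch_tab")][:2],bx(-.178,.12,.118))
E
python3 -c "
import cv2
a=cv2.imread('pics/s8.png')[130:290,240:420];cv2.imwrite('pics/c8.png',cv2.resize(a,(640,570)))"
```

```text
[ 0.75560382 -0.45702076  0.05884135]
True [ 0.49610464 -0.30706159  0.11098517] [-0.3695819   2.00524637  8.37179822] 100.275
[array([0.603, 0.469, 0.118]), array([ 0.438, -0.138,  0.118])] [np.float64(0.43740346357130155), np.float64(-0.10681656852172139), 0.118]
```

View pics/c8.png

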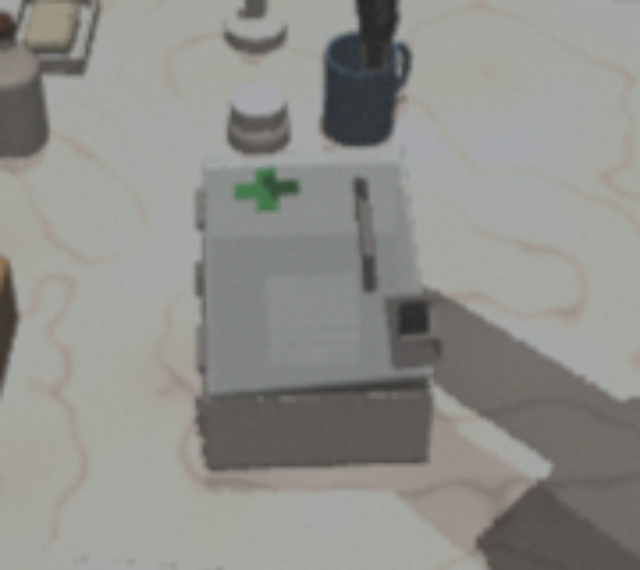

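The pile shows inside, but the press stopped at z=0.111 instead of 0.100. The tab looks back at its locked end, so the bolt is probably sitting on the catch. I'll check from above before re-opening the latch.

```bash
python3 - <<'E'
from h import *
movep(bx(-.26,.06,.28),down(BY))
f=cam("wrist");save(f,"w9.png")
for n in("latch_tab","lid_handle"):
  for d in tip_of("wrist",n)[:2]:
    p=at_z(f,d["centre"],.130 if n=="latch_tab" else .152);q=p[:2]-HIN;print(n,d["score"],d["centre"],p,"local",q@UX,q@UY)
E
```

```text
latch_tab 0.94 [270.8, 124.9] [ 0.44197863 -0.12555343  0.13      ] local -0.17541378722461198 0.10088682355704102
lid_handle 0.59 [402.5, 73.3] [ 0.48735727 -0.2215319   0.152     ] local -0.14034429519293593 0.0006809422706563886
```

View pics/w9.png

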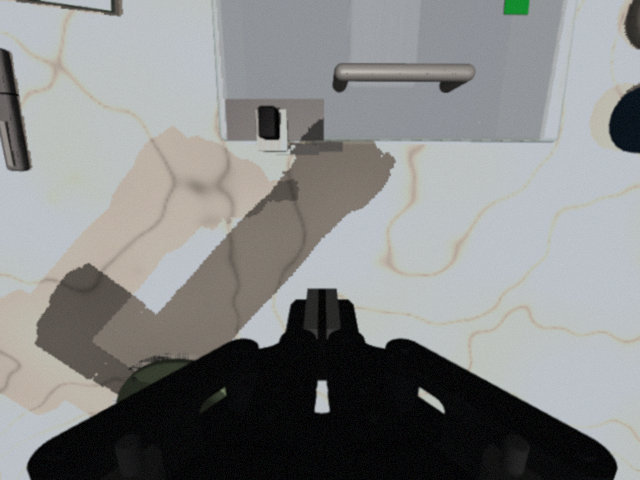

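The tab at (269,122) sits halfway (latch about 0.016), with its bolt next to the catch at (318,148). I'll slide it fully open again, press the lid down, then slide it home.

```bash
python3 - <<'E'
from h import *
rot=down(BY+np.pi);X=-.176
loc=lambda:np.round([(np.array(get_state()["position"][:2])-HIN)@UX,(np.array(get_state()["position"][:2])-HIN)@UY,get_state()["position"][2]],4)
movep(bx(X,.055,.22),rot)
print(move_l(bx(X,.055,.121),.06,until_force=6),loc())
r=move_l(bx(X,.112,.121),.03,until_force=9);print("open",r,loc(),get_state()["contact_force"])
move_l(bx(X,.09,.121),.05);move_l(bx(X,.09,.2),.15)
# press the lid beside the handle
movep(bx(-.165,.0,.2),rot)
r=move_l(bx(-.165,.0,.09),.03,until_force=22);print("press",r,loc(),get_state()["contact_force"])
move_l(bx(-.165,.0,.2),.15)
movep(bx(-.26,.06,.28),down(BY))
f=cam("wrist");save(f,"w10.png")
for n,z in(("latch_tab",.118),):
  for d in tip_of("wrist",n)[:2]:
    p=at_z(f,d["centre"],z);q=p[:2]-HIN;print(n,d["score"],d["centre"],"local",q@UX,q@UY)
print(get_state()["clock"])
E
```

```text
False [-0.1758  0.0549  0.1213]
open True [-0.176   0.0996  0.1211] [-0.11748137 -1.91507012  0.547182  ]
press True [-0.165 -0.     0.1  ] [-1.18029324  0.80276963  7.16328418]
latch_tab 0.78 [253.9, 124.7] local -0.1749892064841967 0.11706432806733458
117.9917
```

View pics/w10.png

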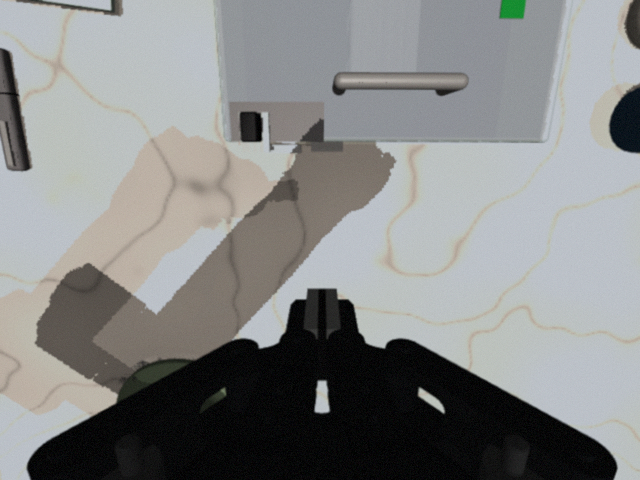

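The press stopped at z=0.100, so the lid is closed; the tab is at the open end (251,126). Sliding it home.

```bash
python3 - <<'E'
from h import *
rot=down(BY+np.pi);X=-.176
loc=lambda:np.round([(np.array(get_state()["position"][:2])-HIN)@UX,(np.array(get_state()["position"][:2])-HIN)@UY,get_state()["position"][2]],4)
movep(bx(X,.157,.22),rot)
print(move_l(bx(X,.157,.112),.06,until_force=6),loc())
r=move_l(bx(X,.094,.112),.03,until_force=12);print("home",r,loc(),get_state()["contact_force"])
move_l(bx(X,.12,.112),.05);move_l(bx(X,.12,.22),.15)
movep(bx(-.26,.06,.28),down(BY))
f=cam("wrist");save(f,"w11.png")
for d in tip_of("wrist","latch_tab")[:2]:
    p=at_z(f,d["centre"],.118);q=p[:2]-HIN;print(d["score"],d["centre"],"local",q@UX,q@UY)
f=cam("side");save(f,"s11.png");f["name"]="side"
for d in silhouettes("side","tin1"):print(d["centre"],d["score"],d["mask"].sum())
print(get_state()["clock"])
E
python3 -c "
import cv2,numpy as np
a=cv2.imread('pics/w11.png')[0:240,160:580];b=cv2.imread('pics/s11.png')[130:290,240:420]
cv2.imwrite('pics/c11.png',np.hstack([cv2.resize(a,(420,240)),cv2.resize(b,(270,240))]))"
```

```text
False [-0.1758  0.1569  0.1123]
home True [-0.1763  0.1061  0.1116] [-0.42128819  1.51300398  1.17833196]
0.81 [292.0, 125.3] local -0.17554379439266787 0.08478385634859713
127.875
```

View pics/c11.png

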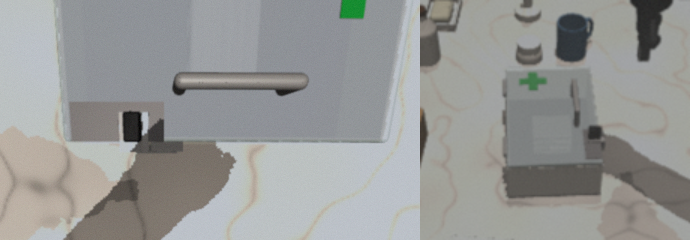

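```bash
python3 - <<'E'
from h import *
print(sign_off())
E
```

```text
the job is handed in; nothing more can be done
None
```

I handed the job in at about 128 s, with no verdict returned: the three tins found are stacked in the box, the lid measured shut and the latch is at its home end stop. Two things went wrong and were mended: a slackened grip set one tin down crooked, and the latch slipped part-way shut while the lid was up.

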